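# Clamp the microtome's knife-holder base with the square key

## Robot

A 7-joint arm with a two-finger parallel gripper is mounted at the origin on the work surface. World frame = base frame: x ahead of the robot, y to its left, z up, the work surface at z = 0. Lengths are in m, angles in rad, forces in N, time in s.
With the tool pointing down it reaches from about 0.425 to 0.925 m from the base axis. Payload 6.8 kg.
Tool frame: the origin (TCP) lies between the finger pads; the fingertips stand 17 mm ahead of it and the grasp point (between the pads) lies 2 mm behind it; z points along the fingers, y is the direction in which the jaws open and shut (so a half turn about z gives the same grasp; the last joint's range is limited). The gripper opens to 85 mm and grips with 20 to 120 N. Pads are 22 mm wide; open, the fingers measure 114 mm over their backs; the gripper's body (76 mm by 85 mm) begins 54 mm behind the grasp point. The pads swing forward as they close: fully open they stand 13 mm farther back than shut.
Start: joints at [1.019, 0.477, 0.022, 1.555, -0.011, 1.109, -0.083], TCP at [0.29, -0.61, 0.222] pointing down, gripper open.
Joint ranges: [-2.96, 2.96], [-0.34, 2.1], [-1.41, 1.46], [0.24, 2.44], [-1.37, 4.51], [0.17, 1.92], [-2.96, 2.96]. Speed limits (rad/s): [2.39, 2.39, 3.14, 3.14, 3.14, 3.14, 3.14].

## Interface

Orientations are given as a unit quaternion [w, x, y, z].
In Python, from station import bot gives the robot as it stands. The module is installed in compiled form; this text tells all that it offers.
- The arm moves only by the tool carry_out, never from a script. Its argument "moves" is a list of rows, each a list of 3 entries, a list of its own where there are three numbers: the turn, a rotation vector about the tool's x, y, z in degrees, then the shift along the tool's x, y, z in cm, then the finger opening in cm, from 0 to 8.54. A call has 1 to 5 rows; each row is the pose to reach, as a shift and turn from the pose commanded when the call began, along the tool's axes at that moment; what a row does not reach only later rows make up. A row lasts 1/8 s, in which the tool goes at most 62.5 mm and 10.7 degrees, less where a joint would pass 70% of its speed; a pose out of reach is approached as far as the arm can. A call with a gripper value outside its range is refused whole. The fingers move at their own pace and stop on an object; "newtons" is the grip in N (left out, the last holds). Time passes only in rows, so rows that repeat a pose let the fingers close. It gives the time, the measured TCP pose, the force and the opening at its end, in the units of the state.
- bot.get_obs(): the state, without advancing time (a new reading comes with each control period).
- bot.read_camera(name): name is "scene" or "top" or "wrist"; returns the picture (384x512x3 uint8, red, green, blue); there is no depth.
- bot.camera_info(name): a dict with "vertical_fov" (degrees; the focal length in pixels is half the picture's height over the tangent of half this angle, whatever the lens; pixels are square), "cx", "cy" (the principal point, pixels), "position" and "attitude" of the camera in the world. Camera axes: x right, y up, looking along -z (the intrinsics and any distortion apply to the point x, -y, -z); pixel columns grow to the right and rows downward; lengths in m; the calibration is good to about 2 mm. The wrist camera is an equidistant fisheye: a pixel r from the principal point sees the ray r / f radians off the axis. A picture is of the moment at which its call begins: read the wrist's pose just before it. camera_info takes no time and is no camera call; for the wrist camera it gives the pose at the moment of the call.
- bot.hand_in(): hands the job in, once; it reports no verdict.
Trained networks look in the newest picture that a camera, given by its name, has taken for a name from the list of things; names that differ only in an ending like _2 or _b are one class to them, and where a whole thing is asked for, a point or a joint stands for the part that bears it (a point fixed in the world has none). Each returns a list of dicts, best first, with "score" (0 to 1); they miss things now and then, are a little off and sometimes report something else, mostly with a low value. They report only what shows in the picture. A call takes as long as a camera call. They do not tell look-alikes from the thing itself.
- bot.silhouettes(label, camera): "region" (384x512 bool, what is visible of it) and "location" ([column, row] in pixels, amid what is visible of it).
The state is a dict: "t": time; "q": joint angles; "joint_vel": joint speeds; "joint_torque": joint torques, N m; "eef_pos": TCP position; "tool_rot": TCP orientation; "contact_force": force on the tool from outside, world axes, zero at the start; "torque": the same for the moment, N m; "gripper_width": opening from 0.0 (shut) to 1.0 (fully open).
Only numpy, scipy, OpenCV 4.12 (cv2) and the standard library are available. Lean on these libraries where they do the work, as an engineer would, in place of code of your own. Each camera call takes 0.05 s, during which the arm holds its last target. There are 200 camera calls.

## Task

The microtome's knife-holder base is set at the right distance but still unclamped: take the square T-key from the tool block, push it fully home in the recessed square socket of the base, finding the square gently by feel, and turn it clockwise until the clamp comes up tight at its stop. Do not force the key or shift the base. Then draw the key out and stand it back in the hole it came from, leaving everything else where it is.

Things in the scene. Friction and masses are not known exactly. Their poses are not given: they have to be found in the camera images.
- key: Steel T-key, 110 to 180 g, standing in one of the two holes of the tool block. Origin: centre of its lower end, z up. From there up: a 10 mm square end 9 mm long (sides along the key's x and y, tip bevelled 0.2 mm); a round shank 14.4 mm across, 27 mm; a collar 28 mm across, 5 mm thick, resting on the block; a neck 16 mm across, 20 mm; a cross bar. The square repeats every quarter turn.
- key_bar (a point): Centre of the key's cross bar, 67 mm above the key's origin, same axes. The bar is 64 mm long along the key's y, 14 mm wide (x) and 14 mm high: grip it here from above, across its width.
- block: Fixed grey tool block, 60 mm (x) by 170 mm (y) by 50 mm high, origin at the centre of its underside. Two upright round holes 17 mm across, right through, at y = -45 and +45 mm, x = 0: the T-key in one, a nut driver in the other. The key's bar starts within 25 degrees of the block's y axis.
- socket (a point): Point on the socket's axis, level with the top face of the knife-holder base (90 mm above the bench); z up, y towards the microtome's housing, x and y along the base's sides. A round hole opens here: countersink 19.8 mm across narrowing to 15.2 at 4 mm depth, then straight to 18 mm depth, where the square lies. The face reaches 50 mm either way in x, 35 in y. Key home: tip 27 mm below.
- square_face (a point): Same axis and axes, 18 mm lower: face of the clamp's eccentric with a socket 11.2 mm square, 12 mm deep, sharp-edged; home, the key's round shoulder sits on this face. Quite open, the square's sides lie along x and y; it starts turned clockwise from there (from above) by an unknown 3 to 60 degrees and stops firmly at 94.5. Turning takes about 0.13 N m; it stays where left.
- clamp_bar (a joint): How far the T-shaped clamp bar in the stage's slot is drawn up by the eccentric, in m: 0 quite open, 0.0003 tight at the stop, in proportion to the angle turned. Being so small a lift, readings of it say little.
- holder: Knife-holder base on the stage. Origin on the socket's axis at stage level, 45 mm under the base's top face; axes as the socket's. It is free to slide along its y when pushed with more than 8 N. Behind the top face (from y = 35 mm) it is lower, 30 mm; from y = 64 mm the black blade holder rises to 110 mm above this origin at y = 115 mm.
- microtome: White rotary microtome, fixed; origin at bench level under its housing's front face, which looks along -y. Housing 270 mm wide (x), 300 mm deep (y 0 to 300), 262 mm high; handwheel on its +x side out to x = 220 mm. Stage in front (y 0 to -290 mm), 45 mm high; the socket lies on its centre line (x = 0). The specimen head reaches out to y = -75 mm, 126 to 194 mm above the bench.
- driver: Nut driver with a straight black round handle 26 mm thick, its top 62 mm above the tool block (lift the key clear of it), loose in the block's other hole; to be left alone. Origin at its lower end, z up.
- wax_block: Loose white cassette with a wax block, 40 x 28 x 14 mm, on the bench; to be left alone. Origin at the centre of its underside.
- slide_box: Loose box of slides, 86 x 34 x 28 mm, on the bench; to be left alone. Origin at the centre of its underside.
Not all that is in view belongs to the job. Of the things shaped like the key, the steel one is meant.

How it is judged:
On the way, in this order (a step that is already met when the one before it is completed fails the run):
1. the key is fully home in the square socket, the clamp not yet tight (z of key in the frame of socket below -0.025 m and horizontal distance between key and socket below 0.004 m and value of joint clamp_bar below 0.00023 m), for 0.1 s.
2. the clamp is tight, turned with the key still in the socket (value of joint clamp_bar above 0.00028 m and z of key in the frame of socket below -0.023 m and horizontal distance between key and socket below 0.004 m), for 0.1 s.
At the end, for the whole second after the job is handed in: The clamp bar is drawn up at least 0.28 of its 0.3 mm; the key stands at rest, upright within 6 degrees, back in the hole it came from (within 8 mm of its starting place); the holder base lies within 6 mm of where it was set; driver, wax block and slide box are within 15 mm of where they were (value of joint clamp_bar above 0.00028 m and distance of key from where it was at the start of the episode below 0.008 m and angle between key's own z axis and vertical below 0.1 rad and linear speed of key below 0.02 m/s and distance of socket from where it was at the start of the episode below 0.006 m and distance of each of driver, wax_block, slide_box from where it was at the start of the episode below 0.015 m); the robot touches nothing.
It fails at once if the holder base is pushed more than 6 mm off its set position (distance of socket from where it was at the start of the episode above 0.006 m).
It fails at once if the key is pressed hard on the holder base or on the face of the eccentric before it has found the square: more than 30 N (z of key in the frame of socket above -0.02 m and contact force between key and microtome above 30 N).
It fails at once if the key is forced in the socket: the pressures of its shank on the socket's walls and floor add up to more than 120 N (roughly 0.4 N m, three times what turning takes) (contact force between key and microtome above 120 N).
It fails at once if driver, wax block or slide box is knocked more than 15 mm (distance of any of driver, wax_block, slide_box from where it was at the start of the episode above 0.015 m).
It also fails if it takes over 72 s, if anything falls off the work surface, if the arm or the gripper's body presses on something with over 40 N, if the wrist force passes 120 N, or if a joint passes its speed limit or range.

## Working session

There is one attempt and no reset: what is moved stays moved. The work goes in short steps, Python scripts to look and compute and a tool call to move; the robot and the scene stay as the last step left them, time stands still between calls to the robot, and variables do not carry over. Pictures are saved under pics/ and viewed, about 8 in all and at most 12, crops included, and the job is handed in when it is done.

Besides the shell and the picture viewer there is one more tool, called after "Request:" as name(argument=value, ...) on one line, values as JSON. carry_out: Moves the arm, as the interface text tells. Its arguments: {"type":"object","properties":{"moves":{"type":"array"},"newtons":{"type":"number"}},"required":["moves"]}

```bash
mkdir -p pics
cat > h.py <<'E'
import numpy as np, cv2
from scipy.spatial.transform import Rotation as R
from station import bot
def rot(q): return R.from_quat(np.r_[q[1:],q[0]])
def save(im,n): cv2.imwrite('pics/'+n,im[:,:,::-1])
E
python3 - <<'E'
from h import *
o=bot.get_obs(); print({k:np.round(v,3).tolist() for k,v in o.items()})
for c in ['scene','top','wrist']:
    i=bot.camera_info(c); print(c,i)
a=bot.read_camera('scene'); b=bot.read_camera('top')
save(a,'s0.png'); save(b,'t0.png')
for c in ['scene','top']:
  for n in ['key','block','driver','holder','microtome']:
    print(c,n,[(round(d['score'],2),np.round(d['location']).tolist(),int(d['region'].sum())) for d in bot.silhouettes(n,c)])
E
```

```text
{'t': 0.0, 'q': [1.019, 0.478, 0.022, 1.556, -0.012, 1.109, -0.083], 'joint_vel': [0.0, 0.001, 0.0, 0.001, 0.001, -0.002, -0.002], 'joint_torque': [0.001, -59.645, 1.608, -28.119, 0.012, 0.009, -0.0], 'eef_pos': [0.29, -0.609, 0.221], 'tool_rot': [-0.001, 0.975, 0.22, -0.0], 'contact_force': [0.219, -0.327, -0.281], 'torque': [-0.003, 0.031, -0.022], 'gripper_width': 1.002}
scene {'vertical_fov': 45.58834292081086, 'cx': 253.4748520274242, 'cy': 193.1952580673261, 'position': array([ 1.10179227, -0.54843742,  0.85417301]), 'attitude': array([0.8471938 , 0.34527517, 0.14371522, 0.37735084])}
top {'vertical_fov': 46.815987022944576, 'cx': 252.1685512235967, 'cy': 198.04062352649606, 'position': array([ 0.46938613, -0.057923  ,  1.19275262]), 'attitude': array([-0.70106026, -0.03207382,  0.02465894,  0.71195345])}
wrist {'vertical_fov': 65.70646984690485, 'cx': 255.94248312771748, 'cy': 193.60858724420294, 'position': array([ 0.35383008, -0.57942273,  0.37315383]), 'attitude': array([ 0.83691643, -0.1191193 ,  0.07640665, -0.52871873])}
scene key [(0.9, [84.0, 228.0], 322), (0.72, [113.0, 306.0], 464), (0.67, [114.0, 246.0], 331)]
scene block [(0.79, [134.0, 247.0], 2303)]
scene driver [(0.83, [147.0, 216.0], 286)]
scene holder [(0.56, [300.0, 167.0], 3176)]
scene microtome [(0.58, [366.0, 125.0], 22628), (0.44, [197.0, 211.0], 157)]
top key [(0.72, [369.0, 232.0], 194), (0.6, [379.0, 282.0], 196), (0.48, [402.0, 191.0], 191)]
top block [(0.86, [354.0, 236.0], 1225)]
top driver [(0.52, [342.0, 235.0], 128)]
top holder [(0.94, [186.0, 200.0], 2922)]
top microtome [(0.62, [90.0, 191.0], 23747)]
```

View pics/s0.png

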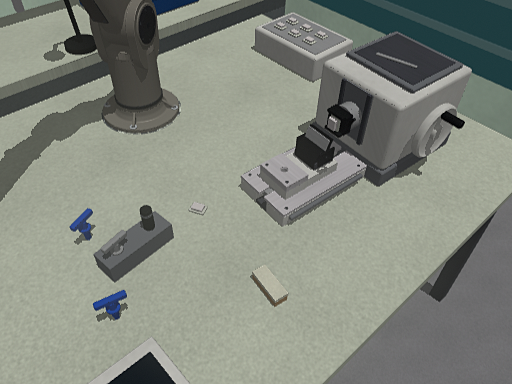

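View pics/t0.png

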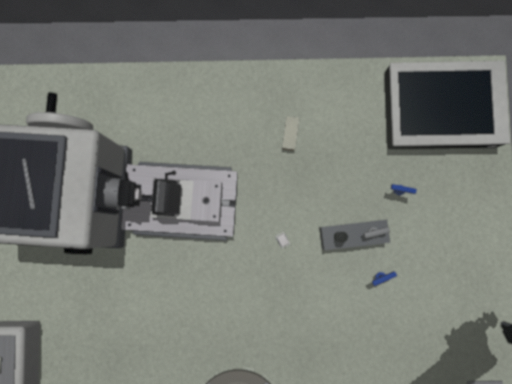

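The scene shows the block with the steel key at its right/near hole (scene ~(115,242), top ~(376,234)) and the black driver at the other hole. The blue T-keys are decoys. The socket is the dark dot at top ~(206,200), scene ~(284,170).

```bash
cat >> h.py <<'E'
def ray(info,px,fish=False):
    f=192/np.tan(np.radians(info['vertical_fov']/2))
    u=np.array([px[0]-info['cx'],px[1]-info['cy']])
    if fish:
        r=np.linalg.norm(u); th=r/f; d=np.r_[u/max(r,1e-9)*np.sin(th),np.cos(th)]
    else: d=np.r_[u/f,1.]
    d=np.array([d[0],-d[1],-d[2]])
    return np.array(info['position']),rot(info['attitude']).apply(d)
def atz(info,px,z,fish=False):
    p,d=ray(info,px,fish); return p+d*(z-p[2])/d[2]
def proj(info,X,fish=False):
    f=192/np.tan(np.radians(info['vertical_fov']/2))
    d=rot(info['attitude']).inv().apply(np.asarray(X)-info['position']); d=d*[1,-1,-1]
    if fish:
        r=np.hypot(d[0],d[1]); th=np.arctan2(r,d[2]); return d[:2]/r*th*f+[info['cx'],info['cy']]
    return d[:2]/d[2]*f+[info['cx'],info['cy']]
def tocmd(target,yaw):
    """shift (cm, tool axes) and turn about tool z (deg) to reach target TCP with jaw axis (tool y) at world angle yaw"""
    o=bot.get_obs(); r=rot(o['tool_rot']); y=r.apply([0,1,0]); cur=np.arctan2(y[1],y[0])
    d=(yaw-cur+np.pi/2)%np.pi-np.pi/2
    return r.inv().apply(np.asarray(target)-o['eef_pos'])*100, np.degrees(-d), np.degrees(cur)
E
python3 - <<'E'
from h import *
T=bot.camera_info('top'); S=bot.camera_info('scene')
print('key bar',atz(T,(376,234),.085),atz(S,(115,241),.085))
print('socket',atz(T,(206,200),.09),atz(S,(284,170),.09))
print('driver',atz(T,(341,238),.11),atz(S,(146,209),.112))
print('block', [atz(T,p,.05)[:2] for p in [(320,227),(386,220),(389,244),(323,252)]])
print('bar ends', atz(T,(363,237),.088),atz(T,(389,231),.088))
print('stage corner', [atz(T,p,.045)[:2] for p in [(237,170),(234,240)]])
k=atz(T,(376,234),.085); k[2]=.25
print(tocmd(k,0))
print(bot.camera_info('wrist')['position']-bot.get_obs()['eef_pos'])
E
```

```text
key bar [ 0.46416552 -0.35295254  0.085     ] [ 0.47351193 -0.35294995  0.085     ]
socket [0.55508878 0.06831379 0.09      ] [0.55821562 0.06624352 0.09      ]
driver [ 0.45588102 -0.26127767  0.11      ] [ 0.46310569 -0.26444545  0.112     ]
block [array([ 0.48404906, -0.21962823]), array([ 0.49941119, -0.38919033]), array([ 0.43805004, -0.39443614]), array([ 0.42019289, -0.22554716])]
bar ends [ 0.45726303 -0.319807    0.088     ] [ 0.47109927 -0.38451401  0.088     ]
stage corner [array([ 0.63584882, -0.00807278]), array([0.45402833, 0.00188924])]
(array([ 26.7671308 , -15.69672018,  -2.79864598]), np.float64(-64.57462023867855), np.float64(-64.57462023867856))
[0.06416758 0.02990166 0.15214225]
```

Request:
carry_out(moves=[[[0,0,-10],[5.4,-3.1,-0.8],8.5],[[0,0,-20],[10.8,-6.3,-1.6],8.5],[[0,0,-30],[16.2,-9.4,-2.4],8.5],[[0,0,-40],[21.5,-12.5,-2.8],8.5],[[0,0,-50],[26.9,-15.6,-2.8],8.5]], newtons=40)

```text
t: 1.23
eef_pos: [0.4669, -0.3518, 0.2509]
tool_rot: [0.001, 0.789, 0.614, 0.0]
contact_force: [0.9, -0.3, 0.5]
gripper_width: 0.995
```

Request:
carry_out(moves=[[[0,0,-9],[0,0,0],8.5],[[0,0,-18],[0,0,0],8.5],[[0,0,-26.6],[0,0,0],8.5],[[0,0,-26.6],[0,0,0],8.5],[[0,0,-26.6],[0,0,0],8.5]])

```text
t: 1.85
eef_pos: [0.4656, -0.3534, 0.25]
tool_rot: [0.0, 0.63, 0.776, -0.0]
contact_force: [0.2, -0.1, -0.2]
gripper_width: 0.996
```

Run:
```python
from h import *
o=bot.get_obs(); print({k:np.round(v,3).tolist() for k,v in o.items()})
W=bot.camera_info('wrist'); a=bot.read_camera('wrist'); save(a,'w0.png')
r=rot(o['tool_rot']); print('cam in tool',r.inv().apply(W['position']-o['eef_pos']), 'axis', r.inv().apply(rot(W['attitude']).apply([0,0,-1])))
for n in ['key','block','driver','key_bar']:
    for d in bot.silhouettes(n,'wrist'):
        m=d['region'].astype(np.uint8); (c,s,ang)=cv2.minAreaRect(cv2.findNonZero(m))
        print(n,round(d['score'],2),np.round(d['location']),m.sum(),np.round(c,1),np.round(s,1),round(ang,1))
```

```text
{'t': 1.85, 'q': [0.811, 0.325, -0.337, 1.728, 0.118, 1.108, 0.644], 'joint_vel': [-0.003, -0.001, 0.004, -0.001, 0.001, -0.001, 0.009], 'joint_torque': [0.074, -49.044, -2.501, -27.952, 0.013, 0.001, 0.018], 'eef_pos': [0.466, -0.353, 0.25], 'tool_rot': [0.0, 0.63, 0.776, -0.0], 'contact_force': [0.154, -0.144, -0.22], 'torque': [-0.032, 0.009, 0.012], 'gripper_width': 0.996}
cam in tool [ 0.07046369 -0.00017428 -0.15214454] axis [-2.79849981e-01 -1.87020777e-04  9.60043725e-01]
key 0.89 [326. 242.] 816 [329.  246.5] [43. 30.] 90.0
key 0.73 [261. 173.] 884 [257. 175.] [56. 22.] 90.0
key 0.72 [161. 165.] 952 [165.9 167.1] [53.6 26.9] 76.0
block 0.71 [262. 124.] 5569 [261.7 130.9] [ 51.9 140.2] 6.0
driver 0.94 [268.  95.] 564 [267.5  92. ] [26. 25.] 90.0
key_bar 0.82 [255. 172.] 876 [257. 175.] [56. 22.] 90.0
key_bar 0.74 [163. 165.] 951 [166.  166.8] [53.6 27. ] 75.5
key_bar 0.6 [266.  91.] 556 [267.5  92. ] [26. 25.] 90.0
key_bar 0.57 [323. 241.] 829 [329. 246.] [44. 30.] 90.0
```

View pics/w0.png

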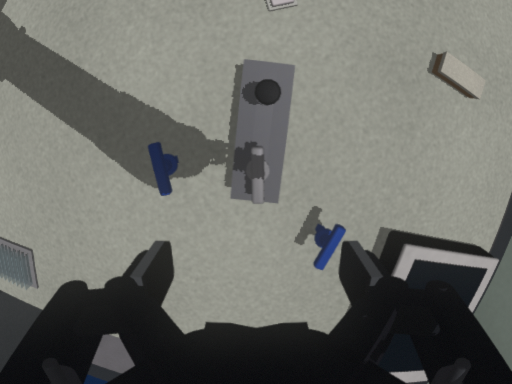

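The wrist view shows the steel bar from about (257,147) to (258,203). The driver is at (267,92), and the blue decoys lie on either side.

Run:
```python
from h import *
W=bot.camera_info('wrist')
d=[d for d in bot.silhouettes('key','wrist') if abs(d['location'][0]-260)<12][0]
# bar pixels: fit line through row mid-points of region
m=d['region']; rows=np.where(m.any(1))[0]
for y in rows[::5]: print(y,np.where(m[y])[0][[0,-1]])
a=atz(W,(257.5,rows[0]),.088,True); b=atz(W,(258,rows[-1]),.088,True)
print('ends',a,b,np.linalg.norm(a-b),'yaw',np.degrees(np.arctan2(*(a-b)[[1,0]])))
print('mid',(a+b)/2)
print('driver top',atz(W,(267.5,92),.112,True))
c=[atz(W,p,.05,True) for p in [(245,60),(294,65),(279,202),(231,197)]]; print('block',np.round(c,4).tolist(),np.mean(c,0))
```

```text
147 [252 261]
152 [250 263]
157 [251 263]
162 [248 266]
167 [246 268]
172 [246 268]
177 [248 265]
182 [251 263]
187 [251 263]
192 [251 263]
197 [251 263]
202 [252 262]
ends [ 0.46079213 -0.3232832   0.088     ] [ 0.474352   -0.38417001  0.088     ] 0.06237846446527561 yaw 102.55522841389143
mid [ 0.46757207 -0.3537266   0.088     ]
driver top [ 0.45819844 -0.26556031  0.112     ]
block [[0.4262, -0.2294, 0.05], [0.4832, -0.2227, 0.05], [0.5025, -0.3895, 0.05], [0.4428, -0.3956, 0.05]] [ 0.46366842 -0.30929876  0.05      ]
```

Run:
```python
from h import *
print(tocmd([.4676,-.3537,.079],np.radians(12.55)))
```

```text
(array([-0.07749134,  0.17543266, 17.09936717]), np.float64(-0.5549695772927433), np.float64(11.99503042270726))
```

Request:
carry_out(moves=[[[0,0,-0.5],[-0.1,0.15,5],8.5],[[0,0,-0.5],[-0.1,0.15,10],8.5],[[0,0,-0.5],[-0.1,0.15,14],8.5],[[0,0,-0.5],[-0.1,0.15,17.1],8.5],[[0,0,-0.5],[-0.1,0.15,17.1],8.5]])

```text
t: 2.78
eef_pos: [0.4658, -0.3529, 0.0768]
tool_rot: [-0.003, 0.626, 0.78, -0.0]
contact_force: [-0.9, 0.4, 0.3]
gripper_width: 0.996
```

Request:
carry_out(moves=[[[0,0,0],[0,0,0],3],[[0,0,0],[0,0,0],1],[[0,0,0],[0,0,0],1],[[0,0,0],[0,0,0],1],[[0,0,0],[0,0,0],1]], newtons=60)

```text
t: 3.4
eef_pos: [0.4674, -0.3541, 0.0792]
tool_rot: [0.0, 0.626, 0.78, -0.0]
contact_force: [-0.1, -0.4, -0.4]
gripper_width: 0.122
```

Request:
carry_out(moves=[[[0,0,0],[0,0,0],0.5],[[0,0,0],[0,0,0],0.5]])

```text
t: 3.65
eef_pos: [0.4674, -0.354, 0.0791]
tool_rot: [0.0, 0.626, 0.78, -0.0]
contact_force: [0.0, 0.2, 0.7]
gripper_width: 0.058
```

Run:
```python
from h import *
a=bot.read_camera('wrist'); save(a,'w1.png')
o=bot.get_obs(); print(o['gripper_width'],o['contact_force'])
```

```text
0.05822193405150994 [-0.18478026  0.3605724   0.87433962]
```

View pics/w1.png

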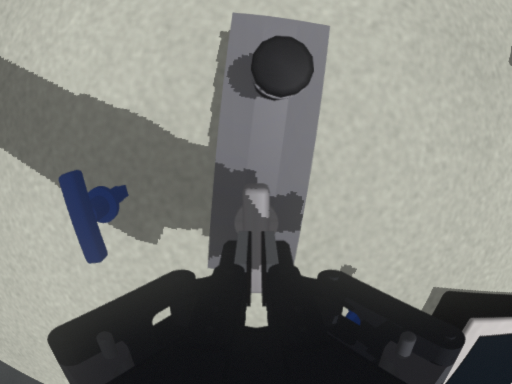

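Request:
carry_out(moves=[[[0,0,0],[0,0,0],0],[[0,0,0],[0,0,0],0],[[0,0,0],[0,0,0],0],[[0,0,0],[0,0,-0.5],0],[[0,0,0],[0,0,-1],0]])

```text
t: 4.32
eef_pos: [0.4675, -0.354, 0.0894]
tool_rot: [0.0, 0.626, 0.78, 0.0]
contact_force: [0.1, -0.7, 0.1]
gripper_width: 0.001
```

Run:
```python
from h import *
a=bot.read_camera('wrist'); 
o=bot.get_obs(); print(o['gripper_width'],o['contact_force'],o['eef_pos'])
s=bot.read_camera('scene')
c=cv2.resize(a[150:300,180:340],None,fx=2.5,fy=2.5); d=cv2.resize(s[190:300,70:200],(400,375),interpolation=2)
save(np.hstack([c,d]),'w2.png')
```

```text
-0.0011631332455057746 [ 0.34494898 -0.26404758  0.51535485] [ 0.46790767 -0.3543387   0.09016598]
```

View pics/w2.png

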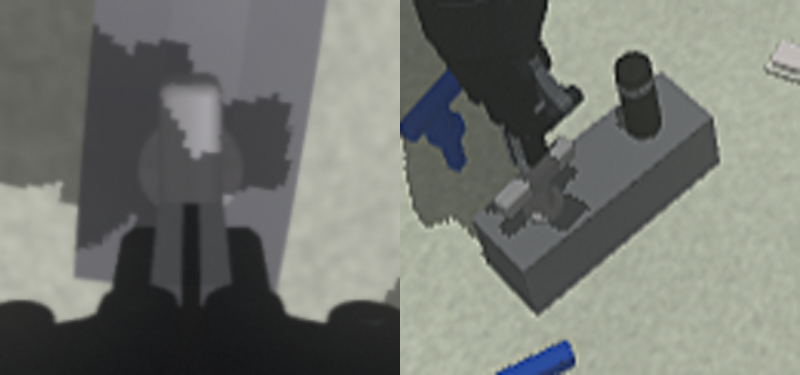

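Run:
```python
from h import *
o=bot.get_obs(); r=rot(o['tool_rot'])
W=bot.camera_info('wrist'); a=bot.read_camera('wrist'); s=bot.read_camera('scene'); s0=cv2.imread('pics/s0.png')[:,:,::-1]
for z in (-.013,-.002,.004,.017): print(z,proj(W,o['eef_pos']+r.apply([0,0,z]),True))
f=lambda i:cv2.resize(i[215:280,85:145],(360,390),interpolation=cv2.INTER_CUBIC)
save(np.hstack([f(s0),f(s)]),'c3.png')
w=cv2.resize(a[170:290,190:330],(700,600),interpolation=cv2.INTER_CUBIC); w=cv2.convertScaleAbs(w,alpha=1.6)
save(w,'c4.png')
print(o['torque'],o['contact_force'])
```

```text
-0.013 [256.38270753 248.71853194]
-0.002 [256.35886616 239.8058196 ]
0.004 [256.34696207 235.38004818]
0.017 [256.32348781 226.69925825]
[-0.05016231 -0.00093076  0.01874141] [ 0.22579001 -0.89167951 -0.07689555]
```

View pics/c3.png

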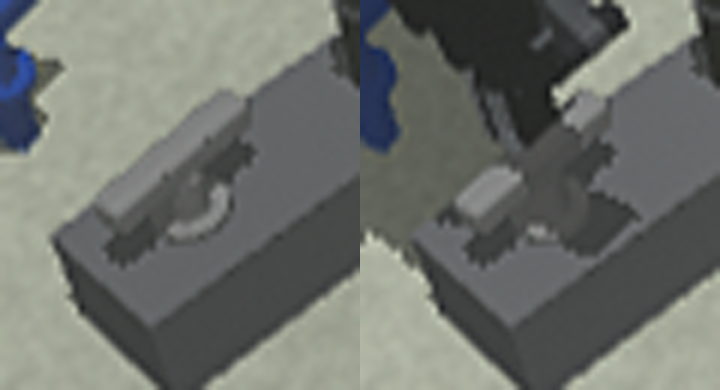

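View pics/c4.png

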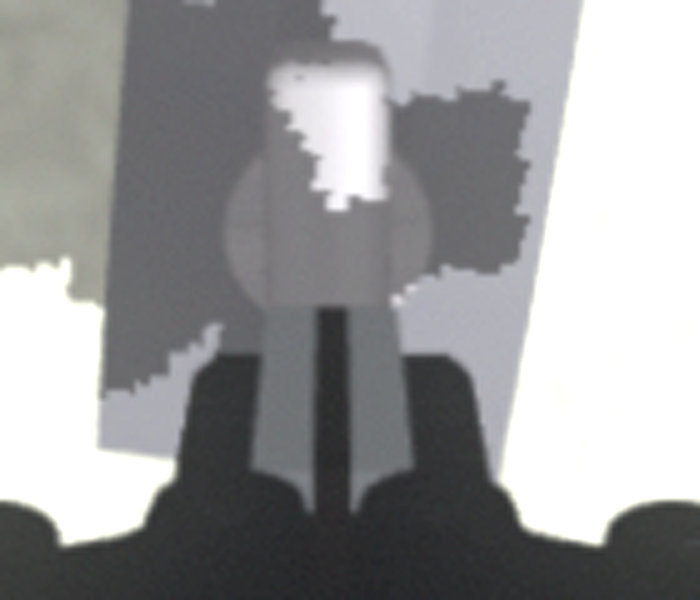

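The comparison shows the key has not moved. The shut pads end at about row 231 in the wrist image, so they sit roughly 30 mm farther back than the stated tip position and closed above the bar. I'll open, go lower and test the grip by the opening reading.

Request:
carry_out(moves=[[[0,0,0],[0,0,0],5],[[0,0,0],[0,0,0],5],[[0,0,0],[0,0,0.9],5],[[0,0,0],[0,0,1.7],5],[[0,0,0],[0,0,2.4],5]])

```text
t: 5.15
eef_pos: [0.4671, -0.3538, 0.064]
tool_rot: [-0.0, 0.626, 0.78, -0.0]
contact_force: [0.1, -0.0, 0.2]
gripper_width: 0.585
```

Request:
carry_out(moves=[[[0,0,0],[0,0,0],2.5],[[0,0,0],[0,0,0],0.5],[[0,0,0],[0,0,0],0.5],[[0,0,0],[0,0,0],0.5]], newtons=20)

```text
t: 5.65
eef_pos: [0.4674, -0.3541, 0.0651]
tool_rot: [0.0, 0.626, 0.78, -0.0]
contact_force: [-0.1, 0.6, -0.8]
gripper_width: 0.151
```

Request:
carry_out(moves=[[[0,0,0],[0,0,0],0.5],[[0,0,0],[0,0,0],0.5]])

```text
t: 5.9
eef_pos: [0.4674, -0.354, 0.0651]
tool_rot: [0.0, 0.626, 0.78, -0.0]
contact_force: [-0.3, -0.1, -0.0]
gripper_width: 0.156
```

Request:
carry_out(moves=[[[0,0,0],[0,0,0],4.5],[[0,0,0],[0,0,0],4.5],[[0,0,0],[0,0,0.5],4.5],[[0,0,0],[0,0,1],4.5],[[0,0,0],[0,0,1],4.5]])

```text
t: 6.52
eef_pos: [0.467, -0.3537, 0.0543]
tool_rot: [-0.001, 0.626, 0.78, -0.0]
contact_force: [0.6, 0.1, 0.0]
gripper_width: 0.527
```

Run:
```python
from h import *
o=bot.get_obs(); print(o['gripper_width'],o['contact_force'],o['eef_pos'])
a=bot.read_camera('wrist'); s=bot.read_camera('scene')
w=cv2.resize(a[150:310,180:340],(500,500),interpolation=cv2.INTER_CUBIC); w=cv2.convertScaleAbs(w,alpha=1.5)
f=cv2.resize(s[215:280,85:145],(300,325),interpolation=cv2.INTER_CUBIC); f=cv2.convertScaleAbs(np.vstack([f,np.zeros((175,300,3),np.uint8)]),alpha=1.5)
save(np.hstack([w,f]),'c5.png')
```

```text
0.5265066050846771 [0.63574811 0.05065547 0.04022897] [ 0.46700022 -0.35365936  0.05428077]
```

View pics/c5.png

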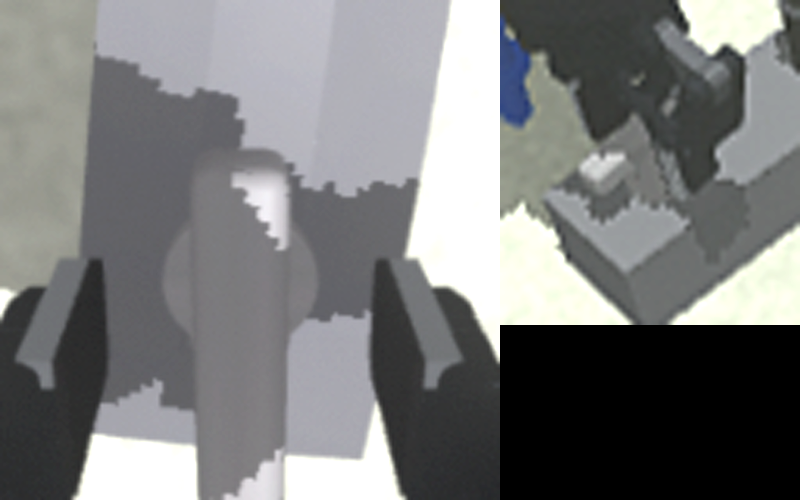

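Request:
carry_out(moves=[[[0,0,0],[0,0,0.4],4],[[0,0,0],[0,0,0.7],3],[[0,0,0],[0,0,0.7],1],[[0,0,0],[0,0,0.7],0.5],[[0,0,0],[0,0,0.7],0.5]], newtons=60)

```text
t: 7.25
eef_pos: [0.4673, -0.354, 0.048]
tool_rot: [-0.0, 0.626, 0.78, 0.0]
contact_force: [0.3, -0.2, -0.8]
gripper_width: 0.158
```

Request:
carry_out(moves=[[[0,0,0],[0,0,0],0.5],[[0,0,0],[0,0,0],0.5]])

```text
t: 7.5
eef_pos: [0.4674, -0.354, 0.048]
tool_rot: [0.0, 0.626, 0.78, -0.0]
contact_force: [0.3, -0.4, -1.1]
gripper_width: 0.157
```

Request:
carry_out(moves=[[[0,0,0],[0,0,-0.5],0.5],[[0,0,0],[0,0,-1],0.5],[[0,0,0],[0,0,-1.5],0.5],[[0,0,0],[0,0,-2],0.5],[[0,0,0],[0,0,-2],0.5]])

```text
t: 8.12
eef_pos: [0.4677, -0.3542, 0.0686]
tool_rot: [0.001, 0.626, 0.78, 0.0]
contact_force: [0.0, 0.0, -1.0]
gripper_width: 0.156
```

Run:
```python
from h import *
o=bot.get_obs(); print(o['eef_pos'],o['contact_force'],o['torque'])
print(tocmd([.571,-.001,.20],np.radians(12.5)))
print(tocmd([.571,-.001,.13],np.radians(12.5)))
```

```text
[ 0.46772949 -0.35424568  0.06859725] [ 0.01570402  0.03117203 -1.00564234] [-0.00108665  0.02893843  0.0068504 ]
(array([ 32.2353187 ,  17.74905628, -13.15276083]), np.float64(0.02091342093359647), np.float64(12.520913420933597))
(array([32.24078431, 17.74405107, -6.15276475]), np.float64(0.02091342093359647), np.float64(12.520913420933597))
```

Request:
carry_out(moves=[[[0,0,0],[0,0,-4],0.5],[[0,0,0],[0,0,-9],0.5],[[0,0,0],[2,1,-13],0.5],[[0,0,0],[6,3.3,-13.2],0.5],[[0,0,0],[10.8,6,-13.2],0.5]])

```text
t: 8.75
eef_pos: [0.5028, -0.2355, 0.2008]
tool_rot: [0.001, 0.627, 0.779, 0.0]
contact_force: [1.4, 0.3, -0.8]
gripper_width: 0.153
```

Request:
carry_out(moves=[[[0,0,0],[5,2.7,0],0.5],[[0,0,0],[10,5.4,0],0.5],[[0,0,0],[15,8.2,0],0.5],[[0,0,0],[19,10.5,0],0.5],[[0,0,0],[21.4,11.8,0],0.5]])

```text
t: 9.38
eef_pos: [0.5716, 0.0022, 0.2]
tool_rot: [-0.0, 0.624, 0.781, 0.0]
contact_force: [-0.8, 0.1, -2.0]
gripper_width: 0.16
```

Request:
carry_out(moves=[[[0,0,0],[0,0,3],0.5],[[0,0,0],[0,0,5],0.5],[[0,0,0],[0,0,6.8],0.5],[[0,0,0],[0,0,6.8],0.5],[[0,0,0],[0,0,6.8],0.5]])

```text
t: 10.0
eef_pos: [0.5719, -0.001, 0.1326]
tool_rot: [0.0, 0.626, 0.78, 0.0]
contact_force: [0.5, 0.2, -0.6]
gripper_width: 0.157
```

Run:
```python
from h import *
o=bot.get_obs(); print(o['gripper_width'],o['contact_force'],o['eef_pos'],o['tool_rot'],o['q'])
W=bot.camera_info('wrist'); a=bot.read_camera('wrist'); save(a,'w6.png'); np.save('w6.npy',a)
import pickle; pickle.dump((W,o),open('w6.pkl','wb'))
p=proj(W,[.556,.067,.09],True); print('expected',p)
u,v=np.round(p).astype(int)
c=a[v-45:v+45,u-45:u+45]; c=cv2.resize(c,(450,450),interpolation=cv2.INTER_CUBIC)
save(np.hstack([cv2.resize(a,(350,263)) if 0 else cv2.convertScaleAbs(c,alpha=1.6)[:, :]]),'c6.png')
z=a[v-16:v+17,u-16:u+17].mean(2).astype(int)
full=cv2.resize(a,(600,450)); out=np.zeros((600,800,3),np.uint8); out[:262,:350]=cv2.resize(a,(350,262)); out[:450,350:]=cv2.convertScaleAbs(c,alpha=1.8)
save(out,'c7.png')
```

```text
0.15700971007997397 [ 0.50739175  0.18895337 -0.6150145 ] [ 0.57187146 -0.00103914  0.13263668] [3.70154421e-04 6.25781576e-01 7.79998172e-01 3.66114694e-04] [ 0.25029272  0.44982198 -0.45691234  1.86543985  0.25121322  0.88190439
 -0.10945952]
expected [255.1291656  110.24442604]
```

View pics/c7.png

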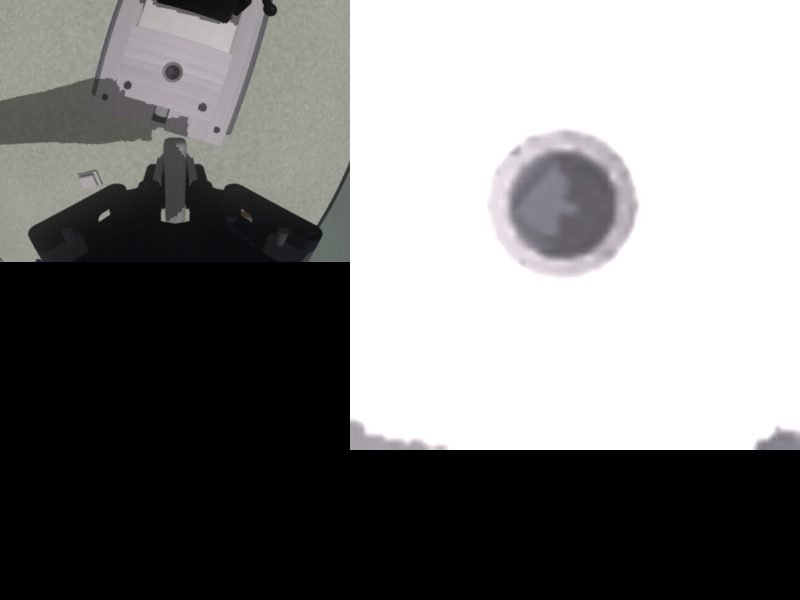

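Run:
```python
from h import *
import pickle
a=np.load('w6.npy'); W,o=pickle.load(open('w6.pkl','rb'))
g=a.astype(float).mean(2)
# countersink/hole outer boundaries
cx,cy=252.6,105.6
sub=g[88:124,235:271]
for r in range(88,124,2): print(r,' '.join('%3d'%v for v in g[r,236:270]))
for zz,t in ((.09,140),):
    m=(sub<165).astype(np.uint8); n,l,st,ce=cv2.connectedComponentsWithStats(m); i=1+np.argmax(st[1:,4]); print(st[i],ce[i]+[235,88],atz(W,ce[i]+[235,88],.09,True))
c=cv2.resize(np.clip((sub-50)*3.0,0,255),(600,600),interpolation=cv2.INTER_CUBIC)
cv2.imwrite('pics/c8.png',np.clip(c,0,255))
```

```text
88 174 174 174 174 175 176 176 175 174 174 174 173 174 174 172 173 173 173 172 172 171 172 173 173 173 174 175 176 176 176 178 178 179 179
90 176 175 175 175 176 178 178 177 177 178 177 175 171 162 157 151 147 149 154 161 167 171 173 173 172 173 172 174 173 173 174 174 175 176
92 178 177 177 178 179 179 178 176 163 131 117 116 119 119 117 115 111 104 104 105 111 109 114 135 155 168 174 174 174 174 174 173 173 173
94 179 179 180 182 182 176 153 111 122 121 118 116 115 111 111 115 116 123 116 106 108 109 109 107 105 112 139 167 176 178 177 176 175 176
96 171 172 175 172 153 128 121 119 121 120 109  90  79  70  63  58  55  55  57  61  68  81 101 107 104 102  96 102 135 172 179 180 179 179
98 167 167 163 133 125 123 122 118  95  83  73  68  64  64  67  66  57  55  54  53  53  52  55  64  78  93 103 104 106 128 171 180 181 181
100 167 159 139 127 126 127 120  93  75  69  64  62  67  72  74  73  71  62  55  55  54  53  53  52  55  69 112 108  98 101 141 176 182 182
102 168 154 133 127 126 124  93  72  66  62  66  72  74  75  73  75  71  64  57  55  55  55  54  54  52  54  67  91 100 101 11
[... 916 characters left out ...]
1  77  76  74  77  91 101 117 116 106 104 101 115 147 168 174 173 174 174 174
118 168 168 167 168 168 167 166 158 140 130 123 121 120 119 119 117 115 113 112 112 113 115 119 122 136 158 166 169 170 169 170 170 170 171
120 169 169 169 169 170 169 169 168 169 167 163 155 148 146 140 135 134 135 138 140 147 160 167 168 170 170 170 170 169 167 166 167 167 166
122 168 168 168 168 168 168 169 169 170 170 170 170 170 169 169 169 170 169 170 170 170 170 170 170 170 170 170 171 169 168 169 168 167 168
[  2   2  31  32 783] [251.84929757 105.40357599] [0.55324587 0.06964107 0.09      ][ WARN:0@0.507] global loadsave.cpp:1063 imwrite_ Unsupported depth image for selected encoder is fallbacked to CV_8U.
```

View pics/c8.png

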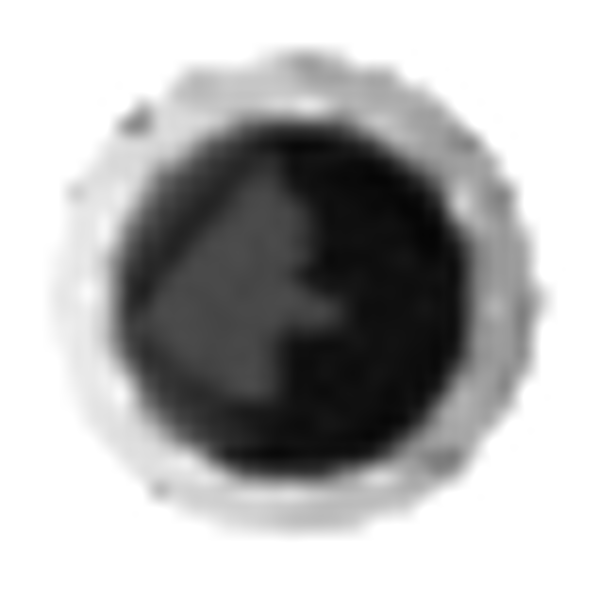

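The crop shows the lit part of the square's floor. Its left corner is at about (145,305), with straight edges at +48° and −40°, so the square lies at a world angle of about 61.5° (mod 90). I'll turn the key to that angle and re-measure the socket with the camera above it. Then the camera bias cancels.

Request:
carry_out(moves=[[[0,0,-9.8],[0.5,1,0],0.5],[[0,0,-19.6],[1.1,2,0],0.5],[[0,0,-29.4],[1.6,3,0],0.5],[[0,0,-39.2],[2.1,4,0],0.5],[[0,0,-49],[2.6,5,0],0.5]])

```text
t: 10.68
eef_pos: [0.6155, 0.0352, 0.1331]
tool_rot: [0.001, 0.243, 0.97, 0.0]
contact_force: [0.7, 0.3, -0.6]
gripper_width: 0.162
```

Request:
carry_out(moves=[[[0,0,0],[0,0,0],0.5],[[0,0,0],[0,0,0],0.5],[[0,0,0],[0,0,0],0.5]])

```text
t: 11.05
eef_pos: [0.6143, 0.0347, 0.1322]
tool_rot: [0.0, 0.247, 0.969, -0.0]
contact_force: [-0.6, -0.4, -1.9]
gripper_width: 0.156
```

Run:
```python
from h import *
import pickle
o=bot.get_obs(); r=rot(o['tool_rot']); y=r.apply([0,1,0]); yaw=np.degrees(np.arctan2(y[1],y[0]))
print(o['gripper_width'],o['eef_pos'],'yaw',yaw,'z',r.apply([0,0,1]),o['q'])
W=bot.camera_info('wrist'); a=bot.read_camera('wrist'); np.save('w9.npy',a); pickle.dump((W,o),open('w9.pkl','wb'))
def circ(a,W):
    p=proj(W,[.554,.069,.09],True); u,v=np.round(p).astype(int); g=a.mean(2)
    best=None
    s=cv2.resize(g[v-26:v+26,u-26:u+26].astype(np.float32),None,fx=8,fy=8,interpolation=cv2.INTER_CUBIC)
    m=(s<145).astype(np.uint8); n,l,st,ce=cv2.connectedComponentsWithStats(m)
    i=l[200:216,200:216].max(); cs,_=cv2.findContours((l==i).astype(np.uint8),0,1)
    c=max(cs,key=cv2.contourArea); e=cv2.fitEllipse(c); px=(np.array(e[0])+.5)/8-.5+[u-26,v-26]
    m2=(s<85).astype(np.uint8); cs,_=cv2.findContours(m2,0,1); c2=max(cs,key=cv2.contourArea); e2=cv2.fitEllipse(c2); px2=(np.array(e2[0])+.5)/8-.5+[u-26,v-26]
    print('outer',px,np.array(e[1])/8,atz(W,px,.09,True),'inner',px2,np.array(e2[1])/8,atz(W,px2,.086,True))
    return u,v
W6,o6=pickle.load(open('w6.pkl','rb')); circ(np.load('w6.npy'),W6)
u,v=circ(a,W)
g=a.mean(2); f=lambda g,u,v:np.clip((cv2.resize(g[v-18:v+18,u-18:u+18],(400,400),interpolation=cv2.INTER_CUBIC)-45)*4,0,255).astype(np.uint8)
cv2.imwrite('pics/c9.png',np.hstack([f(np.load('w6.npy').mean(2),252,105),f(g,u,v)]))
# base yaw from the holder top face in the top view
d=bot.silhouettes('holder','top') if 0 else None
```

```text
0.15588531470749337 [0.61428072 0.03465829 0.13223456] yaw 61.39795364538784 z [ 1.62652908e-04 -6.21259072e-04 -9.99999794e-01] [ 0.31037891  0.55518812 -0.63780283  1.75173294  0.39252306  0.9650587
  0.58842396]
outer [252.10236168 105.27609634] [30.08057213 30.24388123] [0.55338748 0.06975761 0.09      ] inner [252.38718987 105.52180099] [21.24439621 21.39834023] [0.55354811 0.06967937 0.086     ]
outer [251.53377914 112.12126732] [44.87624359 60.93624115] [0.55201638 0.0646125  0.09      ] inner [258.73084641 110.14539909] [21.78473854 22.64180946] [0.55313667 0.06933163 0.086     ]
```

View pics/c9.png

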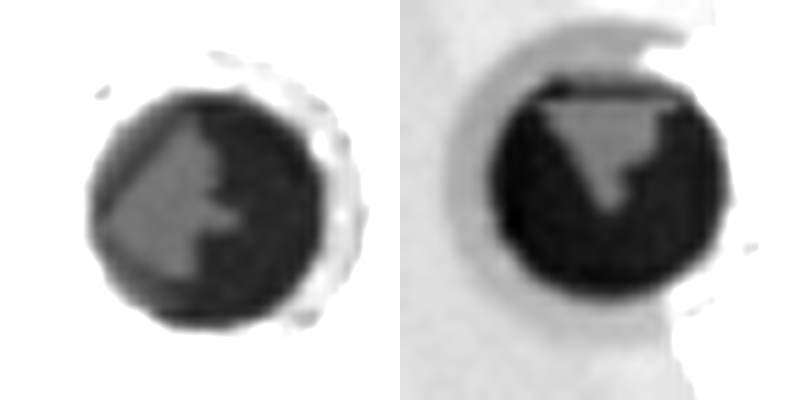

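The edge of the square is now horizontal in the image at yaw 61.4°, so the angle is confirmed. The socket axis is at about (0.5532, 0.0694).

Run:
```python
from h import *
print(tocmd([.5532,.0694,.132],np.radians(61.4)))
```

```text
(array([7.02476625, 0.12285943, 0.01642807]), np.float64(0.02852395388726381), np.float64(61.428523953887264))
```

Request:
carry_out(moves=[[[0,0,0],[2.5,0.05,-0.3],0.5],[[0,0,0],[5,0.1,-0.3],0.5],[[0,0,0],[7,0.1,0],0.5],[[0,0,0],[7,0.1,0],0.5],[[0,0,0],[7,0.1,0],0.5]])

```text
t: 11.72
eef_pos: [0.5543, 0.0688, 0.1323]
tool_rot: [0.0, 0.246, 0.969, -0.0]
contact_force: [0.4, 0.6, -0.8]
gripper_width: 0.16
```

Request:
carry_out(moves=[[[0,0,0],[0,0,0.3],0.5],[[0,0,0],[0,0,0.6],0.5],[[0,0,0],[0,0,0.8],0.5],[[0,0,0],[0,0,1.0],0.5],[[0,0,0],[0,0,1.0],0.5]])

```text
t: 12.35
eef_pos: [0.5533, 0.0694, 0.1218]
tool_rot: [-0.0, 0.246, 0.969, -0.0]
contact_force: [-0.0, -0.3, -0.9]
gripper_width: 0.158
```

Request:
carry_out(moves=[[[0,0,0],[0,0,0.1],0.5],[[0,0,0],[0,0,0.2],0.5],[[0,0,0],[0,0,0.3],0.5],[[0,0,0],[0,0,0.3],0.5]])

```text
t: 12.85
eef_pos: [0.5534, 0.0694, 0.1189]
tool_rot: [-0.0, 0.246, 0.969, -0.0]
contact_force: [0.5, 0.2, -0.6]
gripper_width: 0.159
```

Request:
carry_out(moves=[[[0,0,0],[0,0,0.1],0.5],[[0,0,0],[0,0,0.2],0.5],[[0,0,0],[0,0,0.3],0.5],[[0,0,0],[0,0,0.3],0.5]])

```text
t: 13.35
eef_pos: [0.5534, 0.0695, 0.1159]
tool_rot: [-0.0, 0.246, 0.969, 0.0]
contact_force: [0.2, 0.5, -1.0]
gripper_width: 0.16
```

Request:
carry_out(moves=[[[0,0,0],[0,0,0.1],0.5],[[0,0,0],[0,0,0.2],0.5],[[0,0,0],[0,0,0.3],0.5],[[0,0,0],[0,0,0.3],0.5]])

```text
t: 13.85
eef_pos: [0.5534, 0.0694, 0.1129]
tool_rot: [-0.0, 0.246, 0.969, 0.0]
contact_force: [-0.3, -0.2, -1.1]
gripper_width: 0.161
```

Request:
carry_out(moves=[[[0,0,0],[0,0,0.1],0.5],[[0,0,0],[0,0,0.2],0.5],[[0,0,0],[0,0,0.2],0.5]])

```text
t: 14.22
eef_pos: [0.5534, 0.0695, 0.1109]
tool_rot: [-0.0, 0.246, 0.969, 0.0]
contact_force: [-0.1, 0.3, -1.5]
gripper_width: 0.16
```

Request:
carry_out(moves=[[[0,0,0],[0,0,0.1],0.5],[[0,0,0],[0,0,0.2],0.5],[[0,0,0],[0,0,0.2],0.5]])

```text
t: 14.6
eef_pos: [0.5535, 0.0697, 0.109]
tool_rot: [0.0, 0.246, 0.969, 0.0]
contact_force: [1.0, 1.7, -0.4]
gripper_width: 0.16
```

Request:
carry_out(moves=[[[0,0,0],[0,0.03,0],0.5],[[0,0,0],[0,0.03,0.1],0.5],[[0,0,0],[0,0.03,0.2],0.5],[[0,0,0],[0,0.03,0.2],0.5]])

```text
t: 15.1
eef_pos: [0.5536, 0.0698, 0.1069]
tool_rot: [-0.0, 0.246, 0.969, 0.0]
contact_force: [0.4, 0.6, -1.3]
gripper_width: 0.157
```

Request:
carry_out(moves=[[[0,0,0],[0,0,0.1],0.5],[[0,0,0],[0,0,0.15],0.5],[[0,0,0],[0,0,0.15],0.5]])

```text
t: 15.48
eef_pos: [0.5536, 0.0698, 0.1055]
tool_rot: [0.0, 0.246, 0.969, 0.0]
contact_force: [0.1, 2.8, -0.7]
gripper_width: 0.16
```

Request:
carry_out(moves=[[[0,0,0],[0.02,0.02,0],0.5],[[0,0,0],[0.02,0.02,0.05],0.5],[[0,0,0],[0.02,0.02,0.1],0.5],[[0,0,0],[0.02,0.02,0.1],0.5]])

```text
t: 15.98
eef_pos: [0.5535, 0.0699, 0.1045]
tool_rot: [0.0, 0.246, 0.969, -0.0]
contact_force: [-0.1, 0.5, -1.5]
gripper_width: 0.16
```

Request:
carry_out(moves=[[[0,0,0],[0,0,0.05],0.5],[[0,0,0],[0,0,0.1],0.5],[[0,0,0],[0,0,0.1],0.5]])

```text
t: 16.35
eef_pos: [0.5535, 0.0698, 0.1034]
tool_rot: [-0.0, 0.246, 0.969, -0.0]
contact_force: [0.3, 0.9, -1.8]
gripper_width: 0.157
```

Request:
carry_out(moves=[[[0,0,0],[0,0,0.1],0.5],[[0,0,0],[0,0,0.2],0.5],[[0,0,0],[0,0,0.2],0.5]])

```text
t: 16.73
eef_pos: [0.5535, 0.0699, 0.1013]
tool_rot: [-0.0, 0.246, 0.969, -0.0]
contact_force: [0.5, 1.1, -1.6]
gripper_width: 0.157
```

Request:
carry_out(moves=[[[0,0,0],[0,0,0.1],0.5],[[0,0,0],[0,0,0.2],0.5],[[0,0,0],[0,0,0.2],0.5]])

```text
t: 17.1
eef_pos: [0.5534, 0.0699, 0.0994]
tool_rot: [-0.0, 0.246, 0.969, -0.0]
contact_force: [-0.5, 1.1, -1.5]
gripper_width: 0.16
```

Request:
carry_out(moves=[[[0,0,0],[0,0,0.05],0.5],[[0,0,0],[0,0,0.1],0.5],[[0,0,0],[0,0,0.1],0.5]])

```text
t: 17.48
eef_pos: [0.5535, 0.0699, 0.0984]
tool_rot: [-0.0, 0.246, 0.969, -0.0]
contact_force: [0.8, 1.0, -1.7]
gripper_width: 0.159
```

Request:
carry_out(moves=[[[0,0,0],[0,0,0.05],0.5],[[0,0,0],[0,0,0.1],0.5],[[0,0,0],[0,0,0.1],0.5]])

```text
t: 17.85
eef_pos: [0.5535, 0.0699, 0.0975]
tool_rot: [0.0, 0.246, 0.969, 0.0]
contact_force: [0.4, 1.0, -1.5]
gripper_width: 0.157
```

Request:
carry_out(moves=[[[0,0,0],[0,0,0.05],0.5],[[0,0,0],[0,0,0.05],0.5]])

```text
t: 18.1
eef_pos: [0.5535, 0.0699, 0.097]
tool_rot: [0.0, 0.246, 0.969, -0.0]
contact_force: [0.2, 0.8, -1.1]
gripper_width: 0.155
```

Request:
carry_out(moves=[[[0,0,0],[0,0,0.05],0.5],[[0,0,0],[0,0,0.05],0.5]])

```text
t: 18.35
eef_pos: [0.5536, 0.07, 0.0967]
tool_rot: [0.0, 0.246, 0.969, -0.0]
contact_force: [-1.5, -0.1, 1.5]
gripper_width: 0.157
```

Request:
carry_out(moves=[[[0,0,0],[0,0,0.05],0.5],[[0,0,0],[0,0,0.05],0.5]])

```text
t: 18.6
eef_pos: [0.5538, 0.07, 0.0965]
tool_rot: [0.0, 0.246, 0.969, -0.0]
contact_force: [-1.4, -0.4, 5.9]
gripper_width: 0.158
```

Light contact at +6 N with the tip about 27 mm down, so the key is home. I'll ease off slightly and turn it clockwise.

Request:
carry_out(moves=[[[0,0,0],[0,0,-0.05],0.5],[[0,0,3],[0,0,-0.05],0.5],[[0,0,6],[0,0,-0.05],0.5],[[0,0,9],[0,0,-0.05],0.5],[[0,0,12],[0,0,-0.05],0.5]])

```text
t: 19.23
eef_pos: [0.5536, 0.0702, 0.0966]
tool_rot: [0.0, 0.346, 0.938, 0.0]
contact_force: [-0.6, 1.4, 2.7]
gripper_width: 0.158
```

```bash
cat > st.py <<'E'
from h import *
o=bot.get_obs(); r=rot(o['tool_rot']); y=r.apply([0,1,0])
print('yaw %.1f'%np.degrees(np.arctan2(y[1],y[0])),'F',np.round(o['contact_force'],2),'T',np.round(o['torque'],3),'p',np.round(o['eef_pos'],4),'w',round(o['gripper_width'],3),'Ftool',np.round(r.inv().apply(o['contact_force']),2),'t',o['t'],'q7',o['q'][6])
E
python3 st.py
```

```text
yaw 49.5 F [-0.58  1.37  2.69] T [0.188 0.228 0.167] p [0.5536 0.0702 0.0966] w 0.158 Ftool [ 1.33  0.66 -2.69] t 19.225 q7 0.29311561896217986
```

Request:
carry_out(moves=[[[0,0,4],[0,0,0],0.5],[[0,0,8],[0,0,0],0.5],[[0,0,12],[0,0,0],0.5],[[0,0,16],[0,0,0],0.5],[[0,0,20],[0,0,0],0.5]])

```text
t: 19.85
eef_pos: [0.5536, 0.0703, 0.0966]
tool_rot: [0.0, 0.504, 0.864, 0.0]
contact_force: [-0.7, 0.4, 2.6]
gripper_width: 0.154
```

```bash
python3 st.py
```

```text
yaw 29.4 F [-0.71  0.4   2.59] T [0.229 0.246 0.168] p [0.5536 0.0703 0.0966] w 0.154 Ftool [ 0.7  -0.42 -2.59] t 19.85 q7 -0.010349674910739206
```

Request:
carry_out(moves=[[[0,0,4],[0,0,0],0.5],[[0,0,8],[0,0,0],0.5],[[0,0,12],[0,0,0],0.5],[[0,0,16],[0,0,0],0.5],[[0,0,20],[0,0,0],0.5]])

```text
t: 20.48
eef_pos: [0.5536, 0.0702, 0.0966]
tool_rot: [0.0, 0.647, 0.763, 0.0]
contact_force: [-0.1, 1.2, 3.2]
gripper_width: 0.156
```

Request:
carry_out(moves=[[[0,0,3],[0,0,0],0.5],[[0,0,6],[0,0,0],0.5],[[0,0,9],[0,0,0],0.5],[[0,0,9],[0,0,0],0.5]])

```text
t: 20.98
eef_pos: [0.5535, 0.0702, 0.0966]
tool_rot: [0.0, 0.703, 0.711, 0.0]
contact_force: [-0.8, 1.0, 1.7]
gripper_width: 0.158
```

```bash
python3 st.py
```

```text
yaw 0.6 F [-0.85  0.97  1.73] T [0.268 0.252 0.081] p [0.5535 0.0702 0.0966] w 0.158 Ftool [ 0.98 -0.84 -1.73] t 20.975 q7 -0.4479834995926785
```

Request:
carry_out(moves=[[[0,0,2],[0,0,0],0.5],[[0,0,4],[0,0,0],0.5]])

```text
t: 21.22
eef_pos: [0.5535, 0.0702, 0.0966]
tool_rot: [-0.0, 0.729, 0.685, 0.0]
contact_force: [-0.6, 1.4, 3.2]
gripper_width: 0.157
```

```bash
python3 st.py
```

```text
yaw -3.6 F [-0.6   1.42  3.21] T [0.392 0.358 0.158] p [0.5535 0.0702 0.0966] w 0.157 Ftool [ 1.38 -0.69 -3.21] t 21.225 q7 -0.5108939815708825
```

Request:
carry_out(moves=[[[0,0,1.5],[0,0,0],0.5],[[0,0,3],[0,0,0],0.5]])

```text
t: 21.48
eef_pos: [0.5535, 0.0701, 0.0966]
tool_rot: [-0.0, 0.746, 0.665, 0.0]
contact_force: [-1.0, 0.9, 4.4]
gripper_width: 0.16
```

```bash
python3 st.py
```

```text
yaw -6.6 F [-1.05  0.87  4.43] T [0.444 0.396 0.114] p [0.5535 0.0701 0.0966] w 0.16 Ftool [ 0.75 -1.14 -4.43] t 21.475 q7 -0.5561938463747781
```

Request:
carry_out(moves=[[[0.15,0.13,0],[0,0,-0.01],0.5],[[0.3,0.26,0],[0,0,-0.02],0.5]])

```text
t: 21.72
eef_pos: [0.5536, 0.07, 0.0966]
tool_rot: [-0.004, 0.746, 0.666, 0.0]
contact_force: [-0.2, 1.6, 1.1]
gripper_width: 0.16
```

```bash
python3 st.py
```

```text
yaw -6.5 F [-0.17  1.62  1.1 ] T [0.441 0.073 0.102] p [0.5536 0.07   0.0966] w 0.16 Ftool [ 1.6  -0.36 -1.1 ] t 21.725 q7 -0.54602709406769
```

Request:
carry_out(moves=[[[0,0.15,0],[0,0,0],0.5],[[0,0.3,0],[0,0,0],0.5]])

```text
t: 21.98
eef_pos: [0.5536, 0.0699, 0.0966]
tool_rot: [-0.005, 0.746, 0.666, 0.002]
contact_force: [-0.2, 2.0, 1.3]
gripper_width: 0.159
```

```bash
python3 st.py; python3 -c "
from h import *
print(rot(bot.get_obs()['tool_rot']).apply([0,0,1])*57.3)"
```

```text
yaw -6.5 F [-0.23  2.01  1.29] T [0.346 0.031 0.132] p [0.5536 0.0699 0.0966] w 0.159 Ftool [ 1.98 -0.46 -1.26] t 21.975 q7 -0.5402795631455977
[ -0.22435818   0.60304104 -57.29638736]
```

Request:
carry_out(moves=[[[0,0.1,1],[0.02,0,0],0.5],[[0,0.2,2],[0.02,0,0],0.5]])

```text
t: 22.22
eef_pos: [0.5536, 0.0699, 0.0966]
tool_rot: [-0.006, 0.758, 0.652, 0.003]
contact_force: [0.2, 0.1, 1.1]
gripper_width: 0.165
```

```bash
python3 st.py
```

```text
yaw -8.6 F [0.22 0.11 1.15] T [ 0.207 -0.059  0.122] p [0.5536 0.0699 0.0966] w 0.165 Ftool [ 0.15  0.19 -1.15] t 22.225 q7 -0.5681887249671135
```

Request:
carry_out(moves=[[[0,0,1],[0,0,0],0.5],[[0,0,2],[0,0,0],0.5]])

```text
t: 22.48
eef_pos: [0.5536, 0.0699, 0.0967]
tool_rot: [-0.006, 0.769, 0.639, 0.003]
contact_force: [0.6, -0.0, 1.3]
gripper_width: 0.157
```

```bash
python3 st.py
```

```text
yaw -10.5 F [ 0.61 -0.03  1.26] T [ 0.137 -0.171  0.115] p [0.5536 0.0699 0.0967] w 0.157 Ftool [ 0.1   0.6  -1.26] t 22.475 q7 -0.5985624211702487
```

Request:
carry_out(moves=[[[0,0,1],[0,0,0],0.5],[[0,0,2],[0,0,0],0.5]])

```text
t: 22.72
eef_pos: [0.5536, 0.07, 0.0967]
tool_rot: [-0.006, 0.78, 0.626, 0.003]
contact_force: [1.1, 0.4, 0.4]
gripper_width: 0.161
```

```bash
python3 st.py
```

```text
yaw -12.5 F [1.06 0.35 0.42] T [ 0.058 -0.19   0.147] p [0.5536 0.07   0.0967] w 0.161 Ftool [ 0.58  0.95 -0.42] t 22.725 q7 -0.6288781460188029
```

Request:
carry_out(moves=[[[0,0,0.7],[0,0,0],0.5],[[0,0,1.4],[0,0,0],0.5]])

```text
t: 22.98
eef_pos: [0.5536, 0.07, 0.0967]
tool_rot: [-0.006, 0.788, 0.616, 0.003]
contact_force: [0.4, 0.4, -0.1]
gripper_width: 0.157
```

```bash
python3 st.py
```

```text
yaw -13.9 F [ 0.42  0.43 -0.14] T [-0.015 -0.239  0.139] p [0.5536 0.07   0.0967] w 0.157 Ftool [0.52 0.31 0.15] t 22.975 q7 -0.6497031344901646
```

Request:
carry_out(moves=[[[0,0,0.7],[0,0,0],0.5],[[0,0,1.4],[0,0,0],0.5]])

```text
t: 23.22
eef_pos: [0.5536, 0.07, 0.0967]
tool_rot: [-0.007, 0.795, 0.607, 0.003]
contact_force: [0.3, 1.1, 0.3]
gripper_width: 0.159
```

```bash
python3 st.py
```

```text
yaw -15.3 F [0.29 1.15 0.35] T [-0.046 -0.332  0.168] p [0.5536 0.07   0.0967] w 0.159 Ftool [ 1.19 -0.03 -0.33] t 23.225 q7 -0.6709474016835894
```

Request:
carry_out(moves=[[[0,0,0.7],[0,0,0],0.5],[[0,0,1.4],[0,0,0],0.5]])

```text
t: 23.48
eef_pos: [0.5535, 0.0701, 0.0967]
tool_rot: [-0.007, 0.802, 0.597, 0.003]
contact_force: [1.1, -0.9, -0.0]
gripper_width: 0.159
```

```bash
python3 st.py
```

```text
yaw -16.7 F [ 1.1  -0.91 -0.02] T [-0.108 -0.301  0.136] p [0.5535 0.0701 0.0967] w 0.159 Ftool [-0.55  1.32  0.  ] t 23.475 q7 -0.6921888893207343
```

Request:
carry_out(moves=[[[-0.12,0.02,0.5],[0,0,0],0.5],[[-0.25,0.05,1],[0,0,0],0.5]])

```text
t: 23.72
eef_pos: [0.5535, 0.0701, 0.0967]
tool_rot: [-0.005, 0.808, 0.59, 0.004]
contact_force: [1.0, -0.6, -0.6]
gripper_width: 0.159
```

```bash
python3 st.py
python3 - <<'E'
import cv2,numpy as np
from h import *
T=bot.camera_info('top'); im=cv2.imread('pics/t0.png',0)
e=cv2.Canny(im,40,120); L=cv2.HoughLinesP(e,1,np.pi/720,25,minLineLength=35,maxLineGap=4)
for x1,y1,x2,y2 in L.reshape(-1,4):
    if 120<min(x1,x2) and max(x1,x2)<240 and 155<min(y1,y2) and max(y1,y2)<245:
        d=(atz(T,(x2,y2),.045)-atz(T,(x1,y1),.045)); a=np.degrees(np.arctan2(d[1],d[0])); print((x1,y1,x2,y2),round((a+45)%90-45,1))
E
```

```text
yaw -17.7 F [ 0.99 -0.57 -0.61] T [-0.09  -0.209  0.135] p [0.5535 0.0701 0.0967] w 0.159 Ftool [-0.25  1.12  0.61] t 23.725 q7 -0.7096158808652793
(np.int32(150), np.int32(166), np.int32(226), np.int32(170)) -4.0
(np.int32(152), np.int32(231), np.int32(231), np.int32(236)) -4.5
(np.int32(176), np.int32(218), np.int32(220), np.int32(222)) -6.1
```

Request:
carry_out(moves=[[[0,0,0.7],[0,0,0],0.5],[[0,0,1.4],[0,0,0],0.5]])

```text
t: 23.98
eef_pos: [0.5535, 0.0701, 0.0967]
tool_rot: [-0.005, 0.815, 0.58, 0.004]
contact_force: [0.4, -0.4, 0.0]
gripper_width: 0.158
```

```bash
python3 st.py
```

```text
yaw -19.1 F [ 0.39 -0.43  0.01] T [-0.101 -0.202  0.183] p [0.5535 0.0701 0.0967] w 0.158 Ftool [-0.28  0.51 -0.02] t 23.975 q7 -0.7309263242893647
```

Request:
carry_out(moves=[[[0,0,0.5],[0,0,0],0.5],[[0,0,1],[0,0,0],0.5]])

```text
t: 24.22
eef_pos: [0.5535, 0.0701, 0.0967]
tool_rot: [-0.005, 0.82, 0.573, 0.004]
contact_force: [0.4, 0.3, 0.7]
gripper_width: 0.156
```

```bash
python3 st.py
```

```text
yaw -20.1 F [0.4  0.34 0.66] T [-0.148 -0.157  0.103] p [0.5535 0.0701 0.0967] w 0.156 Ftool [ 0.47  0.25 -0.66] t 24.225 q7 -0.7458624216721979
```

Request:
carry_out(moves=[[[0,0,0.5],[0,0,0],0.5],[[0,0,1],[0,0,0],0.5]])

```text
t: 24.48
eef_pos: [0.5535, 0.0701, 0.0967]
tool_rot: [-0.005, 0.825, 0.566, 0.004]
contact_force: [0.5, 0.8, 0.6]
gripper_width: 0.16
```

```bash
python3 st.py
```

```text
yaw -21.1 F [0.46 0.79 0.58] T [-0.156 -0.118  0.165] p [0.5535 0.0701 0.0967] w 0.16 Ftool [ 0.91  0.14 -0.57] t 24.475 q7 -0.7610566980752443
```

Run:
```python
from h import *
import pickle
o=bot.get_obs(); W=bot.camera_info('wrist'); a=bot.read_camera('wrist'); np.save('w10.npy',a)
save(np.hstack([cv2.convertScaleAbs(cv2.resize(x[160:260,200:312],(390,348),interpolation=2),alpha=1.6) for x in (np.load('w9.npy'),a)]),'c10.png')
for d in bot.silhouettes('key','wrist'):
    m=d['region']; print(d['score'],d['location'],m.sum())
    ys=np.where(m.any(1))[0]; 
    print([(y,np.where(m[y])[0][[0,-1]].tolist()) for y in ys[::4]])
    break
```

```text
0.75 [257.9, 261.7] 3937
[(np.int64(201), [260, 264]), (np.int64(205), [240, 269]), (np.int64(209), [239, 270]), (np.int64(213), [238, 271]), (np.int64(217), [238, 271]), (np.int64(221), [239, 271]), (np.int64(225), [238, 273]), (np.int64(229), [235, 277]), (np.int64(233), [239, 272]), (np.int64(237), [240, 271]), (np.int64(241), [240, 271]), (np.int64(245), [240, 271]), (np.int64(249), [240, 271]), (np.int64(253), [240, 271]), (np.int64(257), [241, 272]), (np.int64(261), [241, 272]), (np.int64(265), [241, 272]), (np.int64(269), [241, 271]), (np.int64(273), [241, 271]), (np.int64(277), [242, 270]), (np.int64(281), [242, 271]), (np.int64(285), [242, 271]), (np.int64(289), [242, 271]), (np.int64(293), [242, 270]), (np.int64(297), [242, 271]), (np.int64(301), [242, 271]), (np.int64(305), [242, 271]), (np.int64(309), [242, 271]), (np.int64(313), [242, 271]), (np.int64(317), [242, 270]), (np.int64(321), [243, 270]), (np.int64(325), [244, 269])]
```

View pics/c10.png

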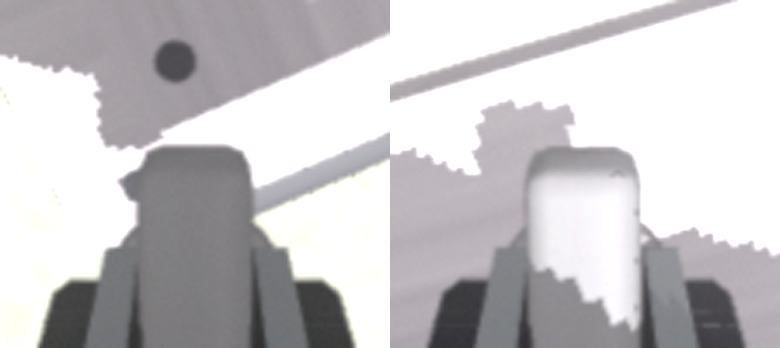

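Request:
carry_out(moves=[[[0,0,0.5],[0,0,0],0.5],[[0,0,1],[0,0,0],0.5]])

```text
t: 24.82
eef_pos: [0.5535, 0.0701, 0.0967]
tool_rot: [-0.005, 0.83, 0.558, 0.004]
contact_force: [0.6, -0.9, -0.0]
gripper_width: 0.161
```

```bash
python3 st.py
python3 - <<'E'
from h import *
W=bot.camera_info('wrist')
a=np.load('w10.npy'); g=a.mean(2)
# compare with yaw -21.1 image: same pose but turned 1 deg
d=atz(W,(299,160),.09,True)-atz(W,(200.5,187),.09,True); print('b+1~',np.degrees(np.arctan2(d[1],d[0])),atz(W,(250,173.5),.09,True))
E
```

```text
yaw -22.1 F [ 0.58 -0.88 -0.01] T [-0.164 -0.115  0.115] p [0.5535 0.0701 0.0967] w 0.161 Ftool [-0.59  0.87  0.  ] t 24.825 q7 -0.7761682966544318
b+1~ -6.500764300490524 [0.56396746 0.10430302 0.09      ]
```

Request:
carry_out(moves=[[[0,0,0.5],[0,0,0],0.5],[[0,0,1],[0,0,0],0.5]])

```text
t: 25.08
eef_pos: [0.5535, 0.0702, 0.0967]
tool_rot: [-0.005, 0.834, 0.551, 0.004]
contact_force: [0.7, -0.0, -0.2]
gripper_width: 0.159
```

```bash
python3 st.py
```

```text
yaw -23.1 F [ 0.71 -0.04 -0.16] T [-0.152 -0.068  0.143] p [0.5535 0.0702 0.0967] w 0.159 Ftool [0.24 0.67 0.16] t 25.075 q7 -0.7913286233617325
```

Request:
carry_out(moves=[[[0,0,0.5],[0,0,0],0.5],[[0,0,1],[0,0,0],0.5],[[0,0,1.5],[0,0,0],0.5]])

```text
t: 25.45
eef_pos: [0.5535, 0.0701, 0.0967]
tool_rot: [-0.005, 0.842, 0.54, 0.004]
contact_force: [0.3, -0.5, -0.3]
gripper_width: 0.156
```

```bash
python3 st.py
```

```text
yaw -24.6 F [ 0.29 -0.55 -0.28] T [-0.143 -0.082  0.194] p [0.5535 0.0701 0.0967] w 0.156 Ftool [-0.38  0.49  0.28] t 25.45 q7 -0.8139999611803523
```

Request:
carry_out(moves=[[[0,0,0.5],[0,0,0],0.5],[[0,0,1],[0,0,0],0.5],[[0,0,1.5],[0,0,0],0.5]])

```text
t: 25.82
eef_pos: [0.5535, 0.0701, 0.0967]
tool_rot: [-0.005, 0.849, 0.529, 0.004]
contact_force: [0.2, -0.5, -0.3]
gripper_width: 0.163
```

```bash
python3 st.py
```

```text
yaw -26.1 F [ 0.15 -0.45 -0.3 ] T [-0.113 -0.047  0.171] p [0.5535 0.0701 0.0967] w 0.163 Ftool [-0.34  0.34  0.29] t 25.825 q7 -0.8367537984993949
```

```bash
cat > avg.py <<'E'
from h import *
T=[];F=[]
for i in range(6):
    bot.read_camera('wrist'); o=bot.get_obs(); T.append(o['torque']); F.append(o['contact_force'])
r=rot(o['tool_rot']); y=r.apply([0,1,0])
print('yaw %.2f'%np.degrees(np.arctan2(y[1],y[0])),'T',np.mean(T,0).round(3),np.std(T,0).round(3),'F',np.mean(F,0).round(2),o['t'])
E
python3 avg.py
```

```text
yaw -26.07 T [-0.096 -0.014  0.196] [0.022 0.023 0.027] F [ 0.23 -0.2  -0.22] 26.125
```

Request:
carry_out(moves=[[[0,0,0.5],[0,0,0],0.5],[[0,0,1],[0,0,0],0.5],[[0,0,1.5],[0,0,0],0.5]])

```text
t: 26.5
eef_pos: [0.5535, 0.0701, 0.0967]
tool_rot: [-0.005, 0.855, 0.518, 0.004]
contact_force: [-0.0, -0.8, -1.0]
gripper_width: 0.154
```

```bash
python3 avg.py
```

```text
yaw -27.57 T [-0.135 -0.01   0.261] [0.022 0.014 0.016] F [-0.08  0.01 -0.21] 26.8
```

Request:
carry_out(moves=[[[0,0,0.5],[0,0,0],0.5],[[0,0,1],[0,0,0],0.5]])

```text
t: 27.05
eef_pos: [0.5535, 0.0702, 0.0967]
tool_rot: [-0.006, 0.86, 0.51, 0.004]
contact_force: [0.2, -0.5, 0.2]
gripper_width: 0.158
```

```bash
python3 avg.py
```

```text
yaw -28.57 T [-0.111  0.034  0.296] [0.024 0.025 0.019] F [-0.02 -0.16 -0.21] 27.35
```

Request:
carry_out(moves=[[[0,0,-4],[0,0,0],0.5],[[0,0,-8],[0,0,0],0.5],[[0,0,-12],[0,0,0],0.5],[[0,0,-15.5],[0,0,0],0.5],[[0,0,-15.5],[0,0,0],0.5]])

```text
t: 27.98
eef_pos: [0.5536, 0.0702, 0.0967]
tool_rot: [-0.005, 0.783, 0.621, 0.005]
contact_force: [-0.7, -1.0, 0.6]
gripper_width: 0.157
```

```bash
python3 avg.py
python3 - <<'E'
from h import *
o=bot.get_obs(); r=rot(o['tool_rot']); p=o['eef_pos']; print(p, r.apply([0,0,1])*57.3, tocmd(p+[0,0,.04],np.radians(-13)))
z=r.apply([0,0,1]); ax=np.cross(z,[0,0,-1]); print('level turn (tool, deg)',np.degrees(r.inv().apply(ax)))
E
```

```text
yaw -13.11 T [0.022 0.057 0.002] [0.026 0.014 0.018] F [-0.25  0.27  0.09] 28.275
[0.55358271 0.07020478 0.0967504 ] [ 5.20596099e-02  7.63690494e-01 -5.72948869e+01] (array([ 0.05274669, -0.00855185, -3.99964307]), np.float64(-0.10818372206637751), np.float64(-13.108183722066373))
level turn (tool, deg) [-1.22496194e-01 -7.55540697e-01  1.38136019e-20]
```

Request:
carry_out(moves=[[[0,0,0],[0,0,-0.2],0.5],[[0,0,0],[0.01,0,-0.5],0.5],[[0,0,0],[0.01,0,-0.8],0.5],[[0,0,0],[0.01,0,-1.1],0.5]])

```text
t: 28.78
eef_pos: [0.5536, 0.0701, 0.108]
tool_rot: [-0.005, 0.783, 0.622, 0.004]
contact_force: [0.3, -0.3, -1.1]
gripper_width: 0.158
```

Request:
carry_out(moves=[[[0,0,0],[0,0,-0.5],0.5],[[0,0,0],[0.01,0,-1],0.5],[[0,0,0],[0.02,0,-1.5],0.5],[[0,0,0],[0.03,0,-2],0.5],[[0,0,0],[0.03,0,-2.9],0.5]])

```text
t: 29.4
eef_pos: [0.5533, 0.07, 0.1369]
tool_rot: [-0.005, 0.783, 0.622, 0.004]
contact_force: [0.0, 0.5, -0.9]
gripper_width: 0.159
```

Request:
carry_out(moves=[[[0,-0.3,0],[0,0,-2],0.5],[[-0.1,-0.75,0],[0,0,-4.5],0.5],[[-0.1,-0.75,0],[0,0,-6.5],0.5],[[-0.1,-0.75,0],[0,0,-6.5],0.5]])

```text
t: 29.9
eef_pos: [0.5547, 0.0695, 0.2035]
tool_rot: [0.001, 0.783, 0.622, 0.001]
contact_force: [0.7, -0.0, -0.9]
gripper_width: 0.155
```

```bash
python3 avg.py
python3 - <<'E'
from h import *
o=bot.get_obs(); r=rot(o['tool_rot']); print(o['eef_pos'],r.apply([0,0,1])*57.3)
print(tocmd([.4675,-.3541,.20],np.radians(12.5)))
E
```

```text
yaw -13.08 T [-0.001 -0.006  0.007] [0.025 0.019 0.04 ] F [ 0.3   0.28 -1.06] 30.2
[0.55293572 0.0689687  0.20071406] [-1.28502772e-01 -4.35518356e-03 -5.72998557e+01]
(array([-43.14275155,   1.25024965,   0.09378138]), np.float64(-25.5766586597833), np.float64(-13.076658659783298))
```

Request:
carry_out(moves=[[[0,0,-5],[-5,0,0],0.5],[[0,0,-10],[-10.5,0.3,0],0.5],[[0,0,-15],[-16,0.5,0],0.5],[[0,0,-20],[-21.5,0.6,0],0.5],[[0,0,-25.6],[-27,0.8,0],0.5]])

```text
t: 30.82
eef_pos: [0.4995, -0.1973, 0.2012]
tool_rot: [-0.001, 0.624, 0.781, -0.0]
contact_force: [1.0, -0.2, -0.8]
gripper_width: 0.155
```

Run:
```python
from h import *
print(tocmd([.4675,-.3541,.20],np.radians(12.5)))
```

```text
(array([-14.59707762,  -6.56939999,   0.12046764]), np.float64(0.21371768078271988), np.float64(12.71371768078272))
```

Request:
carry_out(moves=[[[0,0,0],[-5,-2.2,0],0.5],[[0,0,0],[-10,-4.5,0],0.5],[[0,0,0],[-14,-6.3,0],0.5],[[0,0,0],[-14.6,-6.6,0],0.5],[[0,0,0],[-14.6,-6.6,0],0.5]])

```text
t: 31.45
eef_pos: [0.4673, -0.3521, 0.201]
tool_rot: [-0.001, 0.626, 0.78, 0.0]
contact_force: [0.5, -0.1, -2.1]
gripper_width: 0.158
```

Run:
```python
from h import *
print(bot.get_obs()['eef_pos'],tocmd([.4675,-.3541,.092],np.radians(12.5)))
```

```text
[ 0.46728209 -0.35211897  0.20103919] (array([-0.21435822, -0.0119813 , 10.90362668]), np.float64(-0.004818202898720298), np.float64(12.495181797101274))
```

Request:
carry_out(moves=[[[0,0,0],[0,0,4],0.5],[[0,0,0],[0,0,7],0.5],[[0,0,0],[0,0,9.5],0.5],[[0,0,0],[0,0,10.5],0.5],[[0,0,0],[0,0,10.5],0.5]])

```text
t: 32.08
eef_pos: [0.4678, -0.3512, 0.0965]
tool_rot: [-0.001, 0.625, 0.781, 0.0]
contact_force: [-0.2, 0.3, -1.1]
gripper_width: 0.158
```

Run:
```python
from h import *
print(bot.get_obs()['eef_pos'],tocmd([.4675,-.3541,.082],np.radians(12.5)))
```

```text
[ 0.46783223 -0.35120717  0.0965004 ] (array([-0.27690096, -0.09465083,  1.44974919]), np.float64(0.12444892718812324), np.float64(12.62444892718812))
```

Request:
carry_out(moves=[[[0,0,0],[-0.28,-0.08,0],0.5],[[0,0,0],[-0.28,-0.08,0.1],0.5],[[0,0,0],[-0.28,-0.08,0.6],0.5],[[0,0,0],[-0.28,-0.08,1],0.5],[[0,0,0],[-0.28,-0.08,1],0.5]])

```text
t: 32.7
eef_pos: [0.4669, -0.3551, 0.0862]
tool_rot: [-0.001, 0.626, 0.78, -0.0]
contact_force: [0.8, -0.4, -1.8]
gripper_width: 0.155
```

Request:
carry_out(moves=[[[0,0,0],[0,0,0.3],0.5],[[0,0,0],[0,0,0.6],0.5],[[0,0,0],[0,0,0.8],0.5],[[0,0,0],[0,0,0.8],0.5]])

```text
t: 33.2
eef_pos: [0.4671, -0.3553, 0.0784]
tool_rot: [-0.0, 0.626, 0.78, -0.0]
contact_force: [-0.3, 0.5, -1.1]
gripper_width: 0.158
```

Request:
carry_out(moves=[[[0,0,0],[0.1,0.05,0.1],0.5],[[0,0,0],[0.1,0.05,0.6],0.5],[[0,0,0],[0.1,0.05,1.1],0.5],[[0,0,0],[0.1,0.05,1.5],0.5],[[0,0,0],[0.1,0.05,1.5],0.5]])

```text
t: 33.83
eef_pos: [0.4672, -0.3541, 0.0632]
tool_rot: [-0.001, 0.626, 0.78, -0.0]
contact_force: [0.3, -0.2, -1.0]
gripper_width: 0.157
```

Request:
carry_out(moves=[[[0,0,0],[0,0,0.4],0.5],[[0,0,0],[0,0,0.8],0.5],[[0,0,0],[0,0,1.2],0.5],[[0,0,0],[0,0,1.4],0.5],[[0,0,0],[0,0,1.4],0.5]])

```text
t: 34.45
eef_pos: [0.4674, -0.3542, 0.0495]
tool_rot: [-0.0, 0.626, 0.78, -0.0]
contact_force: [-0.3, -0.6, -1.8]
gripper_width: 0.156
```

Request:
carry_out(moves=[[[0,0,0],[0,0,0.05],0.5],[[0,0,0],[0,0,0.1],0.5],[[0,0,0],[0,0,0.15],0.5],[[0,0,0],[0,0,0.15],0.5]])

```text
t: 34.95
eef_pos: [0.4675, -0.3543, 0.0482]
tool_rot: [-0.0, 0.626, 0.78, -0.0]
contact_force: [-0.6, 0.0, -1.1]
gripper_width: 0.159
```

Request:
carry_out(moves=[[[0,0,0],[0,0,0],2],[[0,0,0],[0,0,0],3],[[0,0,0],[0,0,0],4.5],[[0,0,0],[0,0,0],4.5],[[0,0,0],[0,0,-1],4.5]])

```text
t: 35.58
eef_pos: [0.467, -0.3539, 0.0579]
tool_rot: [-0.001, 0.626, 0.78, -0.0]
contact_force: [0.7, 1.0, -0.2]
gripper_width: 0.524
```

Request:
carry_out(moves=[[[0,0,0],[0,0,-2],5],[[0,0,0],[0,0,-6],6],[[0,0,0],[0,0,-10],7],[[0,0,0],[0,0,-16],8],[[0,0,0],[0,0,-19],8]])

```text
t: 36.2
eef_pos: [0.4687, -0.3549, 0.2527]
tool_rot: [0.002, 0.626, 0.78, 0.0]
contact_force: [-0.2, -0.0, 0.6]
gripper_width: 0.942
```

```bash
python3 st.py
python3 - <<'E'
from h import *
bot.read_camera('scene'); bot.read_camera('wrist')
W=bot.camera_info('wrist'); s0=cv2.imread('pics/s0.png')[:,:,::-1]; s=bot.read_camera('scene')
d=np.abs(s.astype(int)-s0).mean(2)
for n,(a,b,c,e) in {'key/block':(215,280,92,176),'wax':(200,216,188,210),'slides':(262,308,248,292),'base':(145,200,255,340)}.items(): print(n,d[a:b,c:e].mean().round(2),d[a:b,c:e].max().round(1))
for x in bot.silhouettes('key','wrist'):
    ys,xs=np.where(x['region']); p=atz(W,((xs.min()+xs.max())/2,(ys.min()+ys.max())/2),.088,True); print(round(x['score'],2),x['location'],len(xs),p)
save(np.hstack([cv2.resize(s[190:300,70:220],(450,330),interpolation=2),cv2.resize(bot.read_camera('wrist')[60:230,170:350],(350,330))]),'c11.png')
E
```

```text
yaw 12.5 F [-0.2  -0.01  0.6 ] T [-0.011 -0.026 -0.023] p [ 0.4687 -0.3549  0.2527] w 0.942 Ftool [ 0.03 -0.2  -0.6 ] t 36.2 q7 0.6791850133376565
key/block 10.7 80.7
wax 5.61 7.7
slides 5.54 8.3
base 4.56 10.7
0.98 [317.7, 238.0] 785 [ 0.56804605 -0.42035584  0.088     ]
0.81 [255.8, 169.8] 805 [ 0.4662905  -0.35235122  0.088     ]
0.58 [158.9, 157.6] 840 [ 0.36258347 -0.36605447  0.088     ]
```

Run:
```python
from h import *
S=bot.camera_info('scene'); bot.read_camera('scene'); bot.read_camera('top')
for c in ['scene','top']:
  for n in ['key','driver','wax_block','slide_box','holder']:
    print(c,n,[(round(d['score'],2),np.round(d['location'],1).tolist(),int(d['region'].sum())) for d in bot.silhouettes(n,c)])
W=bot.camera_info('wrist'); bot.read_camera('wrist')
x=min(bot.silhouettes('key','wrist'),key=lambda d:abs(d['location'][0]-256)); m=x['region']
print([(int(y),np.where(m[y])[0][[0,-1]].tolist()) for y in np.where(m.any(1))[0][::6]])
ys=np.where(m.any(1))[0]; a,b=[atz(W,(np.where(m[y])[0][[0,-1]].mean(),y),.088,True) for y in (ys[0],ys[-1])]
print('bar len',np.linalg.norm(a-b),'mid',(a+b)/2,'yaw',np.degrees(np.arctan2(*(a-b)[[1,0]])), bot.get_obs()['t'])
```

```text
scene key [(0.77, [84.1, 227.3], 375), (0.71, [108.9, 305.1], 426), (0.58, [117.0, 248.7], 341)]
scene driver [(0.73, [148.4, 216.3], 288)]
scene wax_block [(0.45, [199.0, 209.4], 151)]
scene slide_box [(0.61, [271.8, 285.3], 854), (0.3, [302.3, 168.1], 3182)]
scene holder [(0.56, [302.3, 164.1], 3283), (0.26, [198.7, 208.4], 165)]
top key [(0.64, [374.1, 230.1], 183), (0.52, [380.9, 279.5], 226), (0.44, [401.7, 187.1], 189)]
top driver [(0.52, [189.5, 199.3], 2811), (0.44, [290.6, 134.9], 444)]
top wax_block [(0.66, [282.6, 238.5], 152)]
top slide_box [(0.95, [289.7, 134.9], 430), (0.39, [187.0, 199.1], 2916)]
top holder [(0.85, [185.4, 197.7], 2865)]
[(146, [253, 258]), (152, [249, 261]), (158, [248, 261]), (164, [245, 266]), (170, [244, 268]), (176, [246, 265]), (182, [249, 262]), (188, [249, 261]), (194, [250, 261]), (200, [250, 261])]
bar len 0.06305322314335735 mid [ 0.46672385 -0.35425256  0.088     ] yaw 102.49463226478305 37.15
```

```bash
python3 -c "
from station import bot
print(bot.hand_in())"
```

```text
the job is handed in; nothing more can be done
None
```

I clamped the knife-holder base with the T-key, stood the key back in its own hole, and handed the job in at about 37 s. No verdict was returned.

**What I did**
- **Key pickup:** I gripped the steel T-key across its bar. My first close missed because the pads sit about 30 mm farther back than the text says. They shut above the bar and moved nothing, and the second try lower down held.
- **Insertion:** The square showed at about 61° in the close-up images. With the key at that angle it went down without being pressed. The shoulder touched at about 6 N, with the tip about 27 mm below the face.
- **Turning:** It turned steadily at about 0.14 N m. Over the last 4° the torque rose to 0.20, 0.26 and then 0.30 N m, which I took as the stop. I then turned the key back until the moments fell to nearly zero and drew it out freely.

**Last checks**
- **Key:** The wrist camera puts it within about 1 mm of its starting place, with bar angle and apparent length unchanged.
- **Wax block, slide box, base:** The first and last scene pictures match there, so none of them shows any shift.
- **Driver:** It is unmoved within a pixel or two in the scene view. The top-view detector gave only wrong low-score hits for it.
- **Clear of contact:** The gripper was open and well above everything.

**What disagreed**
- The stop was felt about 4° later than my estimate from the base's angle. Twist in the grip may explain it. Even allowing for that twist, I work out the eccentric to be past 88°, the angle the 0.28 mm requires.
- A tilting moment of up to about 0.6 N m built up partway through the turn. I relieved it with small tilts of the tool.
- I had used all 12 picture views, so I did not view the final state, only measured it.

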